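# Open the sugar-cube jar in the bracing block

## Robot

A 6-joint arm with a two-finger parallel gripper is mounted at the origin on a cart in front of the work surface, level with it; the furniture and walls round the work are solid. World frame = base frame: x ahead of the robot, y to its left, z up, the work surface at z = 0. Lengths are in m, angles in rad, forces in N, time in s.
With the tool pointing down it reaches from about 0.375 to 0.9 m from the base axis. Payload 3.1 kg.
Tool frame: the origin (TCP) lies at the centre of the arm's flange, where the gripper is bolted on; the fingertips stand 173 mm ahead of it and the grasp point (between the pads) lies 155 mm ahead of it; z points along the fingers, x is the direction in which the jaws open and shut, and the axes are right-handed (so a half turn about z gives the same grasp; the last joint's range is limited). The gripper opens to 85 mm and grips with 20 to 120 N. Pads are 22 mm wide; open, the fingers measure 114 mm over their backs; the gripper's body (76 mm by 85 mm) begins 54 mm behind the grasp point. The pads swing forward as they close: fully open they stand 13 mm farther back than shut.
Start: joints at [-1.401, 0.527, 1.433, -0, 1.181, -0.178], TCP at [0.213, -0.588, 0.405] pointing down, gripper open.
Joint ranges: [-3.08, 3.08], [-0.75, 2.2], [0.22, 2.44], [-1.43, 4.57], [0, 2.65], [-2.85, 2.85]. Speed limits (rad/s): [2.79, 2.79, 3.14, 3.14, 3.14, 3.14].

## Interface

Orientations are given as a unit quaternion [x, y, z, w].
In Python, from station import manip gives the robot as it stands.
- The arm moves only by the shell command python3 -m jog 'ROWS' [OPENING] [FORCE]. ROWS is JSON, a list that holds one entry, the list of rows, each a list of 4 numbers: the shift along the world's x, y, z in mm, then the turn about the world's z in degrees. A call has exactly 8 rows; each row shifts and turns the commanded pose from where the row before left it; what a row does not reach is not made up. A row lasts 1/8 s, in which the tool goes at most 62.5 mm and 10.7 degrees, less where a joint would pass 70% of its speed; a pose out of reach is approached as far as the arm can. A call is refused whole if a number of a shift passes 62.5 or a number of a turn 10.7, either way. A call with a gripper value outside its range is refused whole. OPENING is the opening in per cent of the stroke, from 0 (shut) to 100 (fully open), set as the call begins (- or left out, the last holds). The fingers move at their own pace and stop on an object; FORCE is the grip in N (left out, the last holds). Time passes only in rows, so rows that do not move let the fingers close, or fill a call up. It gives the time, the measured TCP pose, the force and the opening at its end, in the units of the state.
- manip.sense(): the state, without advancing time (a new reading comes with each control period).
- manip.snapshot(name): name is "scene" or "top" or "wrist"; returns the picture (384x512x3 uint8, red, green, blue); there is no depth.
- manip.camera_info(name): a dict with "fx", "fy", "cx", "cy" (pixels), "R" (3x3) and "t" (3): a world point X has camera coordinates R X + t. Camera axes: x right, y down, z forward; pixel columns grow to the right and rows downward; lengths in m; the calibration is good to about 2 mm. The wrist camera is an equidistant fisheye: a pixel r from the principal point sees the ray r / f radians off the axis. A picture is of the moment at which its call begins: read the wrist's pose just before it. camera_info takes no time and is no camera call; for the wrist camera it gives the pose at the moment of the call.
- manip.sign_off(): hands the job in, once; it reports no verdict.
The state is a dict: "t": time; "q": joint angles; "qd": joint speeds; "tau": joint torques, N m; "tcp_pos": TCP position; "tool_rot": TCP orientation; "force": force on the tool from outside, world axes, zero at the start; "ft_torque": the same for the moment, N m; "finger_gap": opening from 0.0 (shut) to 1.0 (fully open).
Only numpy, scipy, OpenCV 4.12 (cv2) and the standard library are available. Lean on these libraries where they do the work, as an engineer would, in place of code of your own. Each camera call takes 0.05 s, during which the arm holds its last target. There are 200 camera calls.

## Task

Set the square sugar-cube jar, still closed, right down into the square pocket of the wooden bracing block so that it cannot turn; then unscrew its tight cap counter-clockwise (about 70 degrees) until the thread lets go, with the jar staying fully home in the block. Lift the cap straight up and finish while still gripping it, level and centred about 3 cm above the jar's mouth - do not put it down or let go. Leave the jam jars, ramekins and teaspoon where they are.

Things in the scene. Friction and masses are not known exactly. Their poses are not given: they have to be found in the camera images.
- sugar_jar: White stoneware jar, the only square one: body 58 x 58 mm and 50 mm high, above it a round shoulder to 58 mm and a round neck to 78 mm. Loose, 0.4 to 0.55 kg in all with its cap. Origin: centre of the underside; z up, x and y square to the sides. Starts upright and closed on the worktop; it can be lifted and carried by its closed cap.
- jar_mouth (a point): Centre of the jar's mouth on the neck's rim (42 mm across), 78 mm above the jar's underside. Three level ledges round the neck hold the cap's three lugs. A sprung seal presses the closed cap up against the ledges with 14 N, so turning it takes 0.3 to 0.6 N m: the jar must be braced and the grip firm (about 30 N or more). When the thread lets go the seal lifts the cap by 2 to 3 mm.
- cap: Round steel twist-off cap, 61 mm across, 22 mm high, knurled, 70 g, loose. Origin: centre of its open lower rim, 64 mm above the jar's underside while closed; z up. Its yaw minus the jar's starts between -0.04 and 0.12 rad and grows as it unscrews (counter-clockwise from above, without rising). From 0.90 to 1.60 rad it is out of the thread and lifts straight off; near 1.65 it meets a stop.
- cap_grip (a point): On the cap's axis, 15 mm above its lower rim and 7 mm below its top (79 mm above the jar's underside while closed): the height to grip, across the diameter at any yaw. 6 mm below the cap's rim the jar's shoulder begins.
- brace: Fixed wooden bracing block, 110 x 110 mm and 40 mm high, with a square pocket 62 x 62 mm (2 mm play on each side of the jar) and 30 mm deep from above, its mouth chamfered 4 mm. Origin: centre of the underside; x and y along the pocket's sides. The jar fits in any of the four quarter turns.
- pocket_floor (a point): Centre of the pocket's floor, 10 mm above the worktop; axes as the block's. The jar is fully home when its underside is on this floor.
- jam_jar_a: Bystander: round glass jam jar, 60 mm across, 75 mm high, loose. Origin at the centre of its underside.
- jam_jar_b: Bystander: round glass jam jar, 59 mm across, 75 mm high, loose. Origin at the centre of its underside.
- ramekin_a: Bystander at the back: white ramekin 133 mm across, 78 mm high, with a spoon rising to 127 mm, loose. Origin near the centre of its underside.
- ramekin_b: Bystander at the back right: white ramekin 125 mm across, 78 mm high, with teaspoons rising to 121 mm, loose. Origin near the centre of its underside.
- teaspoon: Bystander: steel teaspoon lying flat, 133 x 27 mm, 11 mm high, loose. Origin at its middle, on the worktop.
There are look-alikes about, which are no part of the job. There is more than one size of the cap; the one meant has the size given above.

How it is judged:
On the way, in this order (a step that is already met when the one before it is completed fails the run):
1. the closed jar is fully home in the pocket of the bracing block (horizontal distance between sugar_jar and pocket_floor below 0.006 m and z of sugar_jar in the frame of pocket_floor below 0.003 m and angle between sugar_jar's own z axis and vertical below 0.07 rad and angle between the x axis of cap and the x axis of sugar_jar, either way round below 0.35 rad and z of cap in the frame of sugar_jar below 0.067 m), for 0.2 s.
2. with the jar still home, the cap has been turned until the thread lets go, before it is lifted (horizontal distance between sugar_jar and pocket_floor below 0.006 m and z of sugar_jar in the frame of pocket_floor below 0.003 m and angle between sugar_jar's own z axis and vertical below 0.07 rad and angle between the x axis of cap and the x axis of sugar_jar, either way round above 0.85 rad and z of cap in the frame of sugar_jar below 0.07 m), for 0.1 s.
At the end, for the whole second after the job is handed in: The jar is fully home in the pocket (within 6 mm of its centre, underside within 3 mm of the floor, tilted under 4 degrees); the cap is gripped by the fingers and at rest, touches nothing of the jar, its lower rim 12 to 60 mm above the jar's mouth, within 15 mm of its axis and level to 0.15 rad (horizontal distance between sugar_jar and pocket_floor below 0.006 m and z of sugar_jar in the frame of pocket_floor below 0.003 m and angle between sugar_jar's own z axis and vertical below 0.07 rad and z of cap in the frame of jar_mouth between 0.012 and 0.06 m and horizontal distance between cap and jar_mouth below 0.015 m and angle between cap's own z axis and vertical below 0.15 rad and contact force between the fingers and cap above 1 N and contact force between cap and sugar_jar below 0.1 N and linear speed of cap below 0.02 m/s); the arm keeps its last pose, push and grip.
It fails at once if a jam jar, a ramekin or the teaspoon is shifted by more than 3 cm (distance of any of jam_jar_a, jam_jar_b, ramekin_a, ramekin_b, teaspoon from where it was at the start of the episode above 0.03 m).
It fails at once if the jar is tipped over (angle between sugar_jar's own z axis and vertical above 0.7 rad).
It also fails if it takes over 38 s, if anything falls off the work surface, if the arm or the gripper's body presses on something with over 40 N, if the wrist force passes 120 N, or if a joint passes its speed limit or range.

## Working session

There is one attempt and no reset: what is moved stays moved. The work goes in short steps, Python scripts to look and compute and a shell command to move; the robot and the scene stay as the last step left them, time stands still between calls to the robot, and variables do not carry over. Pictures are saved under pics/ and viewed, about 8 in all and at most 12, crops included, and the job is handed in when it is done.

```bash
mkdir -p pics
python3 - <<'E'
from station import manip
import cv2,numpy as np
s=manip.sense();print(s['t'],s['tcp_pos'],s['tool_rot'],s['finger_gap'])
a=manip.snapshot('scene');b=manip.snapshot('top')
for n,i in(('scene',a),('top',b)):
    c=manip.camera_info(n);print(n,c['fx'],c['fy'],c['cx'],c['cy'],np.round(c['R'],3).tolist(),np.round(c['t'],3))
    cv2.imwrite(f'pics/{n}0.png',i[:,:,::-1])
E
```

```text
0.0 [ 0.21298938 -0.5872153   0.4037395 ] [ 8.18793453e-01 -5.74087188e-01 -7.70225613e-04 -7.66944230e-04] 0.9988375977463491
scene 393.03024169123216 393.03024169123216 255.72855245213307 187.65174033917882 [[-0.894, -0.448, 0.015], [-0.241, 0.452, -0.859], [0.378, -0.772, -0.512]] [0.484 0.176 0.909]
top 371.6464853375213 371.6464853375213 251.59778605629234 186.6783516058725 [[-0.011, -1.0, -0.004], [-0.991, 0.011, -0.133], [0.133, 0.002, -0.991]] [0.042 0.515 0.934]
```

View pics/scene0.png

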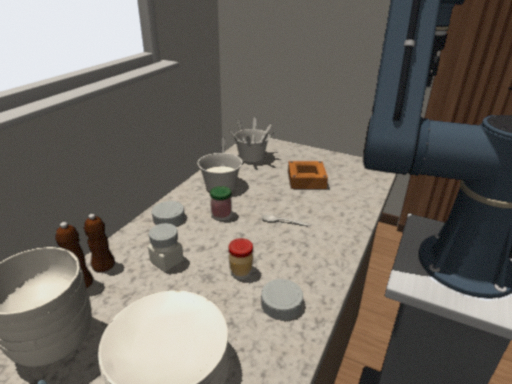

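View pics/top0.png

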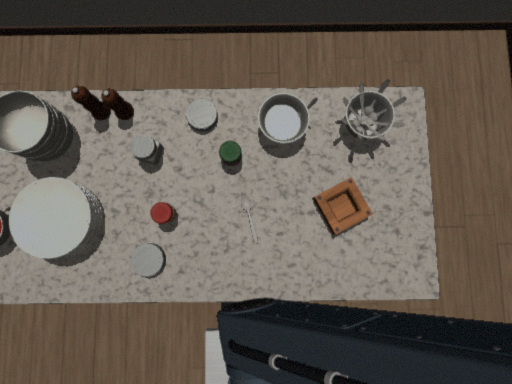

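Candidates: the jar with the steel cap is at scene (165,247) / top (147,148). Look-alikes are the loose discs at top (201,114) and (148,260), the green-lidded jam jar at (230,152) and the red one at (162,213). The only square white body is at (147,148), and the brace is at top (342,207). I'll check these in one close crop and back-project.

```bash
cat > h.py <<'E'
from station import manip
import cv2,numpy as np
def ray(c,u,v):
    R=np.array(c['R']);t=np.array(c['t']);d=R.T@np.array([(u-c['cx'])/c['fx'],(v-c['cy'])/c['fy'],1]);return -R.T@t,d
def at(c,u,v,z):
    o,d=ray(c,u,v);return (o+d*(z-o[2])/d[2])[:2]
def pr(c,P):
    p=np.atleast_2d(P)@np.array(c['R']).T+np.array(c['t']);return np.c_[c['fx']*p[:,0]/p[:,2]+c['cx'],c['fy']*p[:,1]/p[:,2]+c['cy']]
E
python3 - <<'E'
from h import *
T=manip.camera_info('top');S=manip.camera_info('scene')
print('cap top',at(T,145,146,.086),'scene',at(S,163,232,.086))
print('discs',at(T,201,114,.02),at(T,148,260,.02),'brace',at(T,342,207,.04),at(S,307,166,.04))
print('jam',at(T,230,152,.075),at(T,162,213,.075))
a=cv2.imread('pics/scene0.png');b=cv2.imread('pics/top0.png')
f=lambda i,u,v,w=26:cv2.resize(i[v-w:v+w,u-w:u+w],(390,290) if 0 else (290,290),interpolation=cv2.INTER_CUBIC)
cv2.imwrite('pics/c1.png',np.vstack([np.hstack([f(a,166,246),f(a,307,175)]),np.hstack([f(b,147,150),f(b,342,207,34)])]))
E
```

```text
cap top [0.6141647  0.30215118] scene [0.61183562 0.31260336]
discs [0.71798754 0.17179624] [0.32946556 0.30559212] brace [ 0.45937575 -0.19524807] [ 0.4696254 -0.2138733]
jam [0.59892136 0.08994908] [0.4466692  0.25862072]
```

View pics/c1.png

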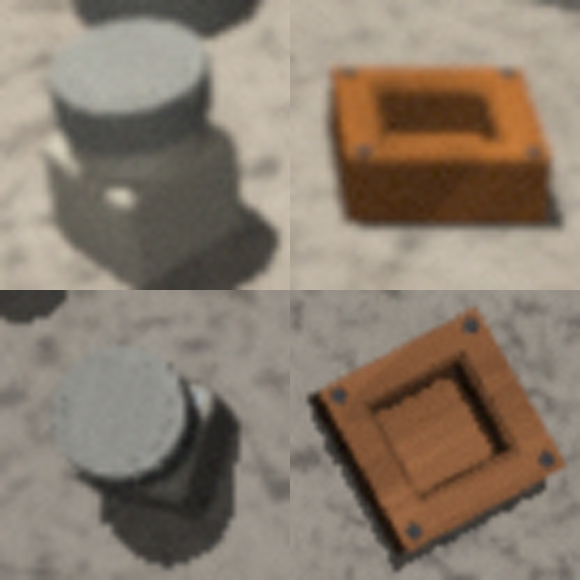

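Crop: the square white body with its steel cap is confirmed (cap centre about top (145,146)), and the brace pocket is seen cleanly with corners at about top (351,177), (314,197), (372,214), (335,235). Next I'll work out the yaws and how the wrist camera is mounted.

```bash
python3 - <<'E'
from h import *
from scipy.optimize import least_squares as LS
T=manip.camera_info('top');S=manip.camera_info('scene');W=manip.camera_info('wrist')
C=np.array([at(T,*p,.04) for p in[(350.7,177.2),(314.3,196.9),(335.4,234.7),(372.5,214)]])
print(C.round(3),C.mean(0),[np.linalg.norm(C[i]-C[i-1]).round(4) for i in range(4)],[np.degrees(np.arctan2(*(C[i]-C[i-1])[::-1])).round(1)%90 for i in range(4)])
o=np.array([[.613,.305]])
J=[at(S,148.6,248.7,.05),at(S,165,257,.05),at(S,182.7,248.7,.05),at(S,165.6,271.1,0)]
print('jar corners',np.round(J,3))
a=(np.array([np.degrees(np.arctan2(*(j-o[0])[::-1])) for j in J])-45)%90;print(a)
p=-np.array(W['R']).T@W['t'];print('wrist cam',p,np.round(W['R'],3).tolist(),W['fx'],W['cx'],W['cy'],'rel',p-manip.sense()['tcp_pos'])
E
python3 -m jog '[[[30,45,0,0],[30,45,0,0],[30,45,0,0],[30,45,0,0],[30,45,0,0],[30,45,0,0],[30,45,0,0],[20,35,0,0]]]'
```

```text
[[ 0.537 -0.221]
 [ 0.486 -0.125]
 [ 0.389 -0.175]
 [ 0.441 -0.273]] [ 0.46310083 -0.1985285 ] [np.float64(0.1089), np.float64(0.1085), np.float64(0.1095), np.float64(0.1099)] [np.float64(28.2), np.float64(27.700000000000003), np.float64(27.400000000000006), np.float64(28.0)]
jar corners [[0.635 0.339]
 [0.586 0.345]
 [0.569 0.305]
 [0.596 0.338]]
[12.1977293  79.04705153 45.47065357 72.02180167]
wrist cam [ 0.28301676 -0.56172852  0.37237812] [[0.341, -0.94, -0.004], [-0.898, -0.327, 0.293], [-0.277, -0.096, -0.956]] 297.3186396354542 255.76479839284113 187.44412772606915 rel [ 0.07002863  0.02552098 -0.03145066]
t: 1.1
tcp_pos: [0.4438, -0.2355, 0.4045]
tool_rot: [0.819, -0.574, -0.0, -0.0]
force: [0.1, 0.1, 0.5]
finger_gap: 0.998
```

```bash
cat >> h.py <<'E'
def wat(c,u,v,z):
    d=np.array([u-c['cx'],v-c['cy']]);r=np.hypot(*d);th=r/c['fx'];R=np.array(c['R'])
    d=R.T@np.r_[d/max(r,1e-9)*np.sin(th),np.cos(th)];o=-R.T@np.array(c['t']);return (o+d*(z-o[2])/d[2])[:2]
def wpr(c,P):
    p=np.atleast_2d(P)@np.array(c['R']).T+np.array(c['t']);q=np.hypot(p[:,0],p[:,1]);k=c['fx']*np.arctan2(q,p[:,2])/q
    return np.c_[p[:,0]*k+c['cx'],p[:,1]*k+c['cy']]
def sq(cx,cy,yaw,h,z):
    a=np.radians(yaw)+np.pi/4+np.arange(4)*np.pi/2;return np.c_[cx+h*2**.5*np.cos(a),cy+h*2**.5*np.sin(a),np.full(4,z)]
E
python3 - <<'E'
from h import *
import pickle
W=manip.camera_info('wrist');i=manip.snapshot('wrist');pickle.dump((W,i),open('w1.pkl','wb'))
im=cv2.resize(i[:,:,::-1],None,fx=1.5,fy=1.5)
for h,z in((.055,.04),(.031,.01)):
    cv2.polylines(im,[np.int32(wpr(W,sq(.463,-.1985,27.8,h,z))*1.5+.5)],True,(0,255,0),1)
cv2.imwrite('pics/w1.png',im)
E
python3 -m jog '[[[20,55,0,0],[20,55,0,0],[20,55,0,0],[20,55,0,0],[20,55,0,0],[20,55,0,0],[0,55,0,0],[0,45,0,0]]]'
```

```text
t: 2.15
tcp_pos: [0.5629, 0.1945, 0.4041]
tool_rot: [0.819, -0.574, -0.0, 0.0]
force: [0.4, -0.2, -0.7]
finger_gap: 0.997
```

View pics/w1.png

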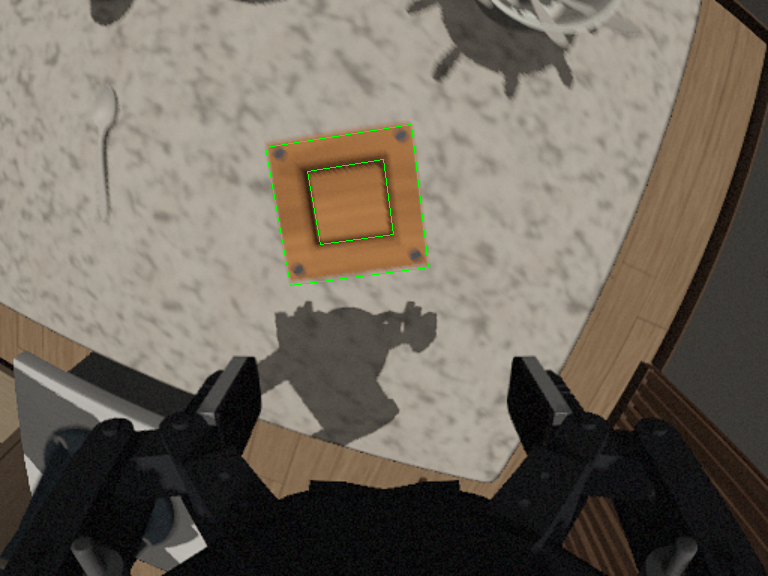

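Wrist view: the projected brace outline (corners (267,147), (411,124), (428,267), (290,285)) and floor square lie on the wood to about 1 px, so brace = (0.463,-0.1985), yaw 27.8°. Next I'll look at the jar.

Run:
```python
from h import *
import pickle
W=manip.camera_info('wrist');i=manip.snapshot('wrist');pickle.dump((W,i),open('w2.pkl','wb'))
q=wpr(W,[[.613,.307,.06]])[0];print(q)
u,v=np.int32(q);w=60;u=np.clip(u,w,511-w);v=np.clip(v,w,383-w);k=5
cr=cv2.resize(i[v-w:v+w,u-w:u+w,::-1],None,fx=k,fy=k,interpolation=cv2.INTER_CUBIC);print(u-w,v-w)
a=np.arange(0,6.3,.1)
c=np.c_[.613+.0305*np.cos(a),.307+.0305*np.sin(a),0*a+.086]
cv2.polylines(cr,[np.int32((wpr(W,c)-[u-w,v-w])*k)],True,(0,255,0),1)
cv2.imwrite('pics/w2.png',cr)
```

```text
[172.87398805  90.65401544]
112 30
```

View pics/w2.png

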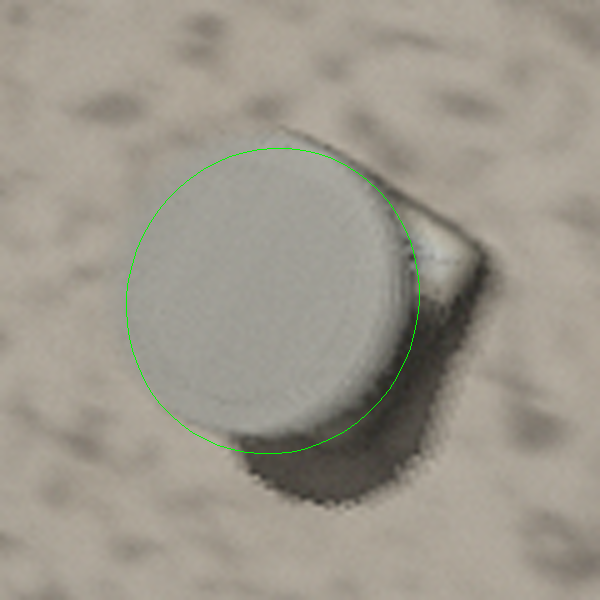

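Run:
```python
from h import *
import pickle
W,i=pickle.load(open('w2.pkl','rb'))
f=lambda u,v,z:wat(W,112+u/5,30+v/5,z)
print('cap',f(260,283,.086));o=f(260,283,.086)
for z in(0,.05):
  a,b=f(300,137,z),f(465,231,z);d=b-a;print(z,'edge yaw',np.degrees(np.arctan2(d[1],d[0]))%90,'dist to centre',abs(np.cross(d,o-a))/np.linalg.norm(d))
  c=f(490,252,z);e=f(445,370,z);print('corner',c,(np.degrees(np.arctan2(*(c-o)[::-1]))-45)%90,np.linalg.norm(c-o))
p=-np.array(W['R']).T@W['t'];print('nadir crop',(wpr(W,[[p[0],p[1],0.01]])[0]-[112,30])*5,p)
# overlay fits
k=5;n=i[30:150,112:232,::-1]
out=[]
from itertools import product
g=cv2.resize(n,None,fx=k,fy=k,interpolation=cv2.INTER_CUBIC)
def draw(g,x,y,yaw):
    P=lambda c:np.int32((wpr(W,c)-[112,30])*k)
    a=np.arange(0,6.3,.1)
    cv2.polylines(g,[P(np.c_[x+.0305*np.cos(a),y+.0305*np.sin(a),0*a+.086])],True,(0,255,0),1)
    for z,cl in((.05,(255,0,0)),(0,(0,0,255))):cv2.polylines(g,[P(sq(x,y,yaw,.029,z))],True,cl,1)
a,b=f(300,137,.05),f(465,231,.05);d=b-a
draw(g,o[0],o[1],np.degrees(np.arctan2(d[1],d[0])))
S=manip.camera_info('scene');s=cv2.imread('pics/scene0.png')[210:282,130:202];s=cv2.resize(s,None,fx=600/72,fy=600/72,interpolation=cv2.INTER_CUBIC)
Q=lambda c:np.int32((pr(S,c)-[130,210]+.5)*600/72)
yaw=np.degrees(np.arctan2(d[1],d[0]))
t=np.arange(0,6.3,.1);cv2.polylines(s,[Q(np.c_[o[0]+.0305*np.cos(t),o[1]+.0305*np.sin(t),0*t+.086])],True,(0,255,0),1)
for z,cl in((.05,(255,0,0)),(0,(0,0,255))):cv2.polylines(s,[Q(sq(*o,yaw,.029,z))],True,cl,1)
cv2.imwrite('pics/f2.png',cv2.resize(np.hstack([g,s]),(800,400)))
```

```text
cap [0.61588956 0.30984804]
0 edge yaw 77.65398512741127 dist to centre 0.026661490156694855
corner [0.63572599 0.28219923] 80.65726729603264 0.034028529926038435
0.05 edge yaw 77.6539851274112 dist to centre 0.02788854457031883
corner [0.63534287 0.27384882] 73.3859673854029 0.04091912943082692
nadir crop [722.16828629 343.28089842] [0.63287108 0.21997433 0.37258594]<stdin>:7: DeprecationWarning: Arrays of 2-dimensional vectors are deprecated. Use arrays of 3-dimensional vectors instead. (deprecated in NumPy 2.0)
```

View pics/f2.png

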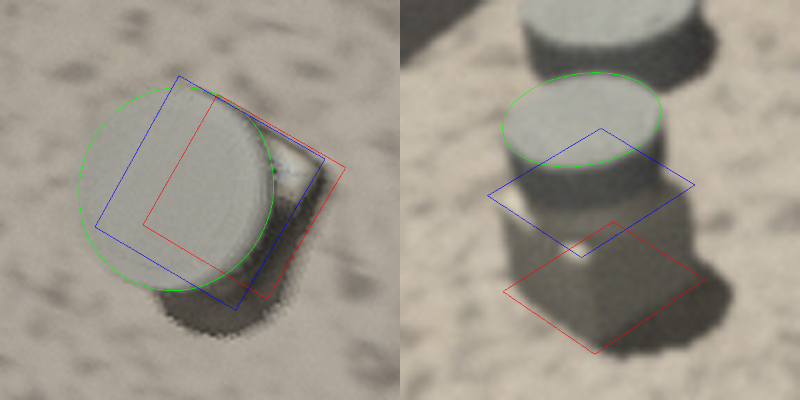

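The view shows the cap circle on the image at (0.616,0.310), with the jar edges fitting at yaw ≈ 77.7° (mod 90). Both views agree to a few mm. Now I'll descend and grip.

```bash
python3 -m jog '[[[11,23,0,0],[11,23,-20,0],[11,23,-25,0],[10,23,-30,0],[10,23.5,-30,0],[0,0,-25,0],[0,0,-13,0],[0,0,0,0]]]'
python3 - <<'E'
from h import *
W=manip.camera_info('wrist');i=manip.snapshot('wrist');s=manip.sense();print(s['tcp_pos'])
g=i[:,:,::-1].copy();a=np.arange(0,6.3,.1)
cv2.polylines(g,[np.int32(wpr(W,np.c_[.616+.0305*np.cos(a),.310+.0305*np.sin(a),0*a+.086])+.5)],True,(0,255,0),1)
cv2.imwrite('pics/w3.png',g)
E
```

```text
t: 3.2
tcp_pos: [0.6157, 0.3073, 0.2605]
tool_rot: [0.819, -0.574, -0.001, 0.001]
force: [0.2, 0.3, 0.4]
finger_gap: 1.005
[0.61620901 0.30745614 0.26178593]
```

View pics/w3.png

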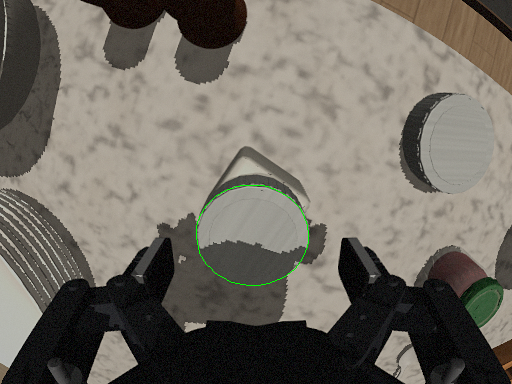

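```bash
python3 -m jog '[[[0,2.5,-10,0],[0,0,-12,0],[0,0,-9,0],[0,0,0,0],[0,0,0,0],[0,0,0,0],[0,0,0,0],[0,0,0,0]]]'; python3 -m jog '[[[0,0,0,0],[0,0,0,0],[0,0,0,0],[0,0,0,0],[0,0,0,0],[0,0,0,0],[0,0,0,0],[0,0,0,0]]]' 0 70
python3 - <<'E'
from h import *
i=cv2.imread('pics/w3.png')
E
```

```text
t: 4.25
tcp_pos: [0.6161, 0.3105, 0.2309]
tool_rot: [0.819, -0.574, 0.0, -0.0]
force: [0.6, 0.6, 0.6]
finger_gap: 1.001
t: 5.25
tcp_pos: [0.6161, 0.3103, 0.2314]
tool_rot: [0.819, -0.574, 0.0, 0.0]
force: [-1.2, -2.5, 5.2]
finger_gap: 0.689
```

```bash
python3 -m jog '[[[0,0,5,0],[0,0,15,0],[0,0,25,0],[0,0,30,0],[0,0,35,0],[0,0,35,0],[0,0,15,0],[0,0,0,0]]]'
python3 - <<'E'
from h import *
import pickle
W=manip.camera_info('wrist');i=manip.snapshot('wrist');s=manip.sense();print(s['tcp_pos'],s['force'],s['finger_gap'])
pickle.dump((W,i,s),open('w4.pkl','wb'))
cr=cv2.resize(i[110:310,155:355,::-1],None,fx=3,fy=3,interpolation=cv2.INTER_CUBIC)
x,y,z=s['tcp_pos'];zb=z-.2314
a=np.arange(0,6.3,.1);P=lambda c:np.int32((wpr(W,c)-[155,110]+.5)*3)
cv2.polylines(cr,[P(np.c_[x+.0305*np.cos(a),y+.0305*np.sin(a),0*a+.086+zb])],True,(0,255,0),1)
cv2.polylines(cr,[P(sq(x,y,77.65,.029,.05+zb))],True,(255,0,0),1)
cv2.imwrite('pics/w4.png',cr)
E
```

```text
t: 6.25
tcp_pos: [0.616, 0.3106, 0.3917]
tool_rot: [0.819, -0.574, 0.001, -0.001]
force: [0.1, 0.3, -4.1]
finger_gap: 0.69
[0.61563454 0.31040178 0.39008445] [-0.93999531 -0.54985246 -4.28152804] 0.6861345573740986
```

View pics/w4.png

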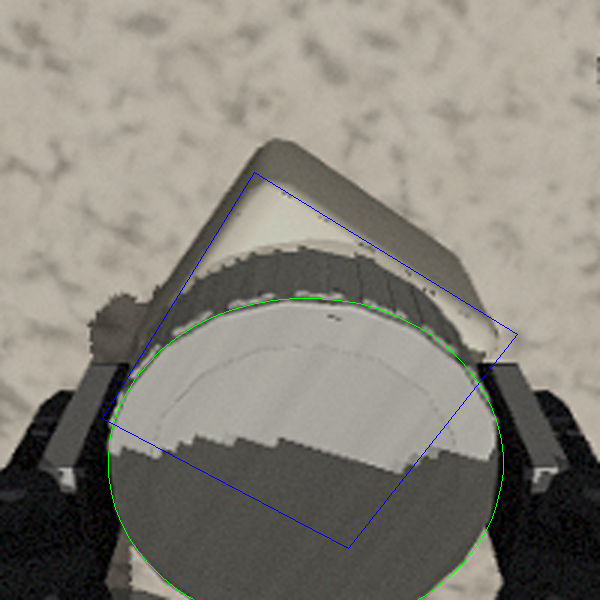

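Crop: jar hangs level in the grip, cap circle centred on the TCP, and the blue 77.7° body outline parallel to the body top edges ((255,172)→(518,335)). A quick yaw check from the edges follows.

```bash
python3 - <<'E'
from h import *
import pickle
W,i,s=pickle.load(open('w4.pkl','rb'));zb=s['tcp_pos'][2]-.2314;o=s['tcp_pos'][:2]
f=lambda u,v,z:wat(W,155+u/3,110+v/3,z)
for n,p,q,z in(('top R',(300,202),(470,306),.05),('bot R',(300,148),(450,250),.0),('bot L',(255,155),(160,292),0)):
    a,b=f(*p,z+zb),f(*q,z+zb);d=b-a;print(n,np.degrees(np.arctan2(d[1],d[0]))%90,(d[0]*(o-a)[1]-d[1]*(o-a)[0])/np.linalg.norm(d))
E
python3 -m jog '[[[-5,-20,0,0],[-15,-50,0,5],[-18,-60,0,10],[-20,-62,0,10],[-20,-62,0,10],[-20,-62,0,5],[-20,-62,0,0],[-20,-62,0,0]]]'
```

```text
top R 77.72219503038458 -0.02869587817286029
bot R 75.4451297482736 -0.02739027333841125
bot L 74.91140579972787 0.027865947036943974
t: 7.3
tcp_pos: [0.4816, -0.1164, 0.3892]
tool_rot: [0.965, -0.262, -0.001, -0.0]
force: [1.2, -0.5, -4.2]
finger_gap: 0.691
```

```bash
python3 -m jog '[[[-10,-40,0,1.3],[-5,-28.5,0,0],[0,0,-20,0],[0,0,-30,0],[0,0,-30,0],[0,0,-20,0],[0,0,-6,0],[0,0,0,0]]]'
python3 - <<'E'
from h import *
import pickle
W=manip.camera_info('wrist');i=manip.snapshot('wrist');s=manip.sense();print(s['tcp_pos'],s['force'],s['finger_gap'])
pickle.dump((W,i,s),open('w5.pkl','wb'))
x0,y0=130,70
cr=cv2.resize(i[y0:y0+240,x0:x0+260,::-1],None,fx=2.5,fy=2.5,interpolation=cv2.INTER_CUBIC)
x,y,z=s['tcp_pos'];zb=z-.2314
a=np.arange(0,6.3,.1);P=lambda c:np.int32((wpr(W,c)-[x0,y0]+.5)*2.5)
cv2.polylines(cr,[P(sq(.463,-.1985,27.8,.055,.04))],True,(0,255,0),1)
cv2.polylines(cr,[P(sq(.463,-.1985,27.8,.035,.04))],True,(0,255,0),1)
cv2.polylines(cr,[P(sq(x,y,27.8,.029,.05+zb))],True,(255,0,0),1)
cv2.polylines(cr,[P(sq(x,y,27.8,.029,zb))],True,(0,0,255),1)
cv2.imwrite('pics/w5.png',cr)
E
```

```text
t: 8.3
tcp_pos: [0.4678, -0.1833, 0.284]
tool_rot: [0.968, -0.251, -0.001, -0.0]
force: [0.1, -0.6, -3.2]
finger_gap: 0.695
[ 0.46803417 -0.18340547  0.28469589] [-0.26957065  0.19830737 -3.18178807] 0.6878290798479677
```

View pics/w5.png

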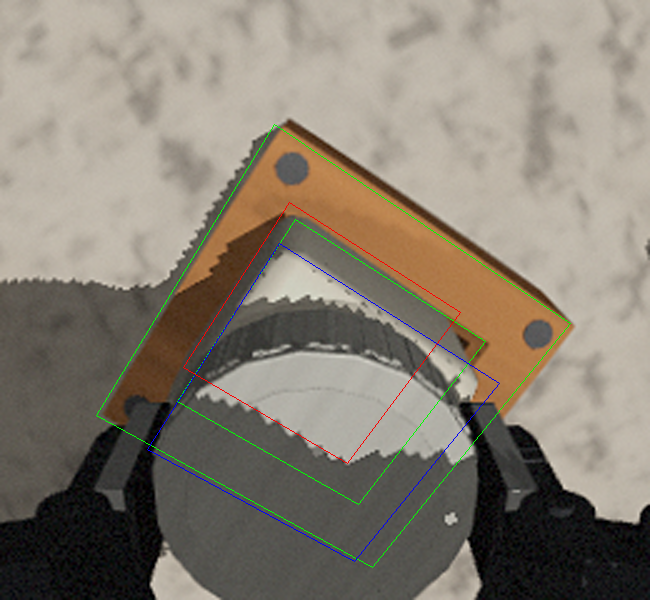

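Crop: the green brace outline sits on the block (corners (278,125), (570,325)), and the jar is parallel to it. But TCP is at (0.468,-0.183), so the rows fell short by (-5,-15) mm. I'll correct that.

```bash
python3 -m jog '[[[-2,-5,0,0],[-2,-6,0,0],[-1,-4,0,0],[0,0,0,0],[0,0,0,0],[0,0,0,0],[0,0,0,0],[0,0,0,0]]]'
python3 - <<'E'
from h import *
W=manip.camera_info('wrist');i=manip.snapshot('wrist');s=manip.sense();print(s['tcp_pos'],s['tool_rot'],s['force'])
x0,y0=130,70
cr=cv2.resize(i[y0:y0+240,x0:x0+260,::-1],None,fx=2.5,fy=2.5,interpolation=cv2.INTER_CUBIC)
x,y,z=s['tcp_pos'];zb=z-.2314
P=lambda c:np.int32((wpr(W,c)-[x0,y0]+.5)*2.5)
cv2.polylines(cr,[P(sq(.463,-.1985,27.8,.055,.04))],True,(0,255,0),1)
cv2.polylines(cr,[P(sq(.463,-.1985,27.8,.035,.04))],True,(0,255,0),1)
cv2.polylines(cr,[P(sq(x,y,27.8,.029,.05+zb))],True,(255,0,0),1)
cv2.polylines(cr,[P(sq(x,y,27.8,.029,zb))],True,(0,0,255),1)
cv2.imwrite('pics/w6.png',cr)
E
```

```text
t: 9.35
tcp_pos: [0.463, -0.1982, 0.2847]
tool_rot: [0.968, -0.251, -0.0, -0.0]
force: [-0.8, 0.1, -4.1]
finger_gap: 0.688
[ 0.46294699 -0.1982788   0.28470151] [ 9.67904121e-01 -2.51319742e-01 -2.40056670e-05 -1.70706934e-05] [-0.05962148  0.0240601  -4.38280845]
```

View pics/w6.png

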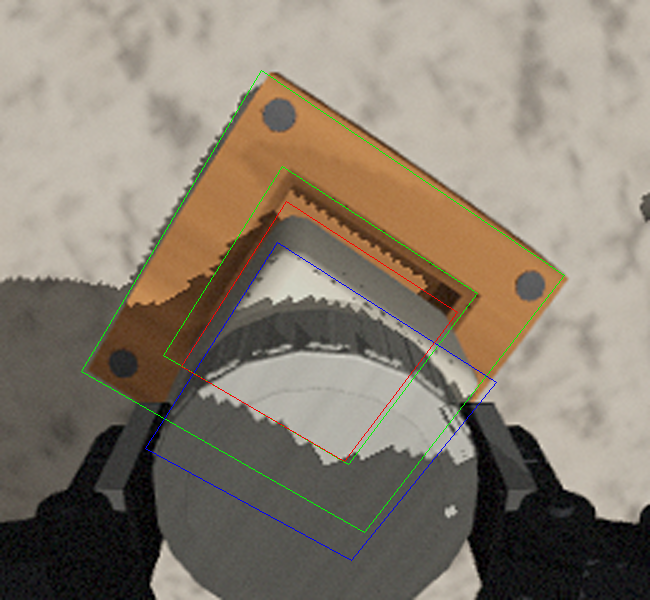

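The jar's bottom (red) sits inside the pocket mouth (green) with even margins, all to about 1 mm. I'll descend to just above the floor.

```bash
python3 -m jog '[[[0,0,-6,0],[0,0,-6,0],[0,0,-6,0],[0,0,-6,0],[0,0,-6,0],[0,0,-6,0],[0,0,-2,0],[0,0,0,0]]]'
```

```text
t: 10.4
tcp_pos: [0.4633, -0.1988, 0.2465]
tool_rot: [0.968, -0.251, 0.001, 0.0]
force: [2.4, -3.4, -6.0]
finger_gap: 0.691
```

```bash
python3 -m jog '[[[0,0,-2,0],[0,0,-2,0],[0,0,-1,0],[0,0,-1,0],[0,0,0,0],[0,0,0,0],[0,0,0,0],[0,0,0,0]]]'
```

```text
t: 11.4
tcp_pos: [0.4632, -0.1989, 0.2415]
tool_rot: [0.968, -0.251, 0.001, 0.001]
force: [1.0, -5.6, 4.8]
finger_gap: 0.691
```

Home: TCP 0.2415 puts the underside at 0.0101, with the floor contact felt. Now I'll grip firmly and unscrew.

```bash
python3 -m jog '[[[0,0,0,0],[0,0,0,0],[0,0,0,4],[0,0,0,7],[0,0,0,8],[0,0,0,8],[0,0,0,8],[0,0,0,8]]]' - 110; python3 -m jog '[[[0,0,0,8],[0,0,0,8],[0,0,0,8],[0,0,0,6],[0,0,0,2],[0,0,0,0],[0,0,0,0],[0,0,0,0]]]'
python3 - <<'E'
from h import *
s=manip.sense();q=s['tool_rot'];print(s['tcp_pos'],np.degrees(2*np.arctan2(q[1],q[0])),s['force'],s['ft_torque'])
W=manip.camera_info('wrist');i=manip.snapshot('wrist')
cv2.imwrite('pics/w7.png',cv2.resize(i[90:330,120:380,::-1],None,fx=2.5,fy=2.5,interpolation=cv2.INTER_CUBIC))
E
```

```text
t: 12.4
tcp_pos: [0.4629, -0.1983, 0.2416]
tool_rot: [0.993, 0.122, 0.0, -0.0]
force: [1.2, -2.4, 7.6]
finger_gap: 0.68
t: 13.4
tcp_pos: [0.4628, -0.1983, 0.2422]
tool_rot: [0.921, 0.389, 0.0, 0.0]
force: [0.3, -2.3, 12.3]
finger_gap: 0.681
[ 0.46282077 -0.19826568  0.24218134] 45.82818262800299 [ 0.29399541 -2.26255072 12.27135353] [-0.4498439  -0.01777484 -0.0527021 ]
```

View pics/w7.png

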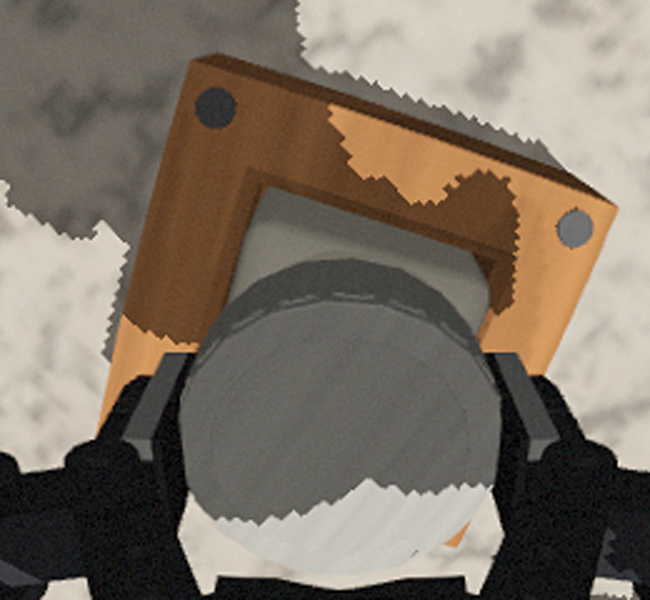

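Turned 75° to yaw 45.8°: the jar is still square in the pocket, the torque has dropped to about 0 and the seal's upward push shows in Fz (12 N), so it looks released. I'll lift a little and check the weight.

```bash
python3 -m jog '[[[0,0,0,0],[0,0,1,0],[0,0,1,0],[0,0,1,0],[0,0,1,0],[0,0,2,0],[0,0,0,0],[0,0,0,0]]]'
```

```text
t: 14.45
tcp_pos: [0.4626, -0.198, 0.2464]
tool_rot: [0.921, 0.39, -0.0, -0.001]
force: [0.7, -0.7, -0.5]
finger_gap: 0.681
```

Only the cap's weight (about 0.5 N) hangs, so it is free. I'll lift the rest, about 39 mm.

```bash
python3 -m jog '[[[0,0,2,0],[0,0,4,0],[0,0,6,0],[0,0,8,0],[0,0,8,0],[0,0,7,0],[0,0,4,0],[0,0,0,0]]]'
python3 - <<'E'
from h import *
W=manip.camera_info('wrist');i=manip.snapshot('wrist');s=manip.sense();print(s['t'],s['tcp_pos'],s['force'],s['finger_gap'])
T=manip.camera_info('scene');t=manip.snapshot('scene')
u,v=np.int32(pr(T,[[.463,-.1985,.08]])[0])
cv2.imwrite('pics/w8.png',np.hstack([cv2.resize(i[90:330,120:380,::-1],(420,400)),cv2.resize(t[v-40:v+40,u-38:u+38,::-1],(380,400),interpolation=cv2.INTER_CUBIC)]))
E
```

```text
t: 15.45
tcp_pos: [0.463, -0.1984, 0.2861]
tool_rot: [0.921, 0.39, 0.0, 0.0]
force: [-0.4, 0.9, -1.2]
finger_gap: 0.684
15.5 [ 0.46289059 -0.19834371  0.28580708] [-0.00734154 -0.09431946 -1.23512428] 0.6862836561236799
```

View pics/w8.png

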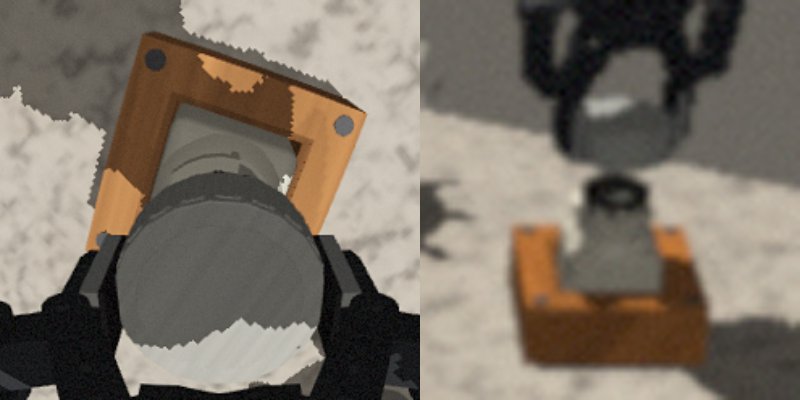

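The cap is held level above the open neck (mouth seen at (612,190)), and the jar is seated in the block. Rim height above the mouth is 0.2858-0.2415+0.064-0.078 ≈ 30 mm.

```bash
python3 -m jog '[[[0,0,0,0],[0,0,0,0],[0,0,0,0],[0,0,0,0],[0,0,0,0],[0,0,0,0],[0,0,0,0],[0,0,0,0]]]' && python3 -c "
from station import manip
print(manip.sign_off())"
```

```text
t: 16.55
tcp_pos: [0.4629, -0.1984, 0.2857]
tool_rot: [0.921, 0.39, 0.0, 0.0]
force: [-1.2, -0.1, -0.4]
finger_gap: 0.679
the job is handed in; nothing more can be done
None
```

I set the closed sugar jar down into the bracing block, unscrewed its cap 75° counter-clockwise, and handed in at about 16.6 s of the 38 s. The cap was still gripped at 110 N, about 30 mm above the jar's mouth. No verdict was reported.

- **Jar home:** contact was felt with the jar's underside at about 0.0101 m, against the pocket floor at 0.010 m. The wrist pictures after the turn and after the lift showed the jar still square in the pocket.
- **Cap released:** after the turn the torque was near zero and the upward force had risen to 12 N, which fits the seal pushing up. On the first small lift only about 0.5 N hung from the gripper, which is roughly the cap alone.
- **Final pose:** the tool points straight down and is within about 1 mm of the pocket centre by my measurement. The last scene picture shows the cap level and clear of the open neck.
- **Bystanders:** the hand stayed clear of the jam jars, ramekins and teaspoon, but I did not measure their positions again at the end.
- **Checks that disagreed:**
  - One carry move stopped about 16 mm short of the block. I caught it before lowering and corrected it.
  - The jar's yaw measured between 75° and 78° depending on the edge used. I took 76.5°, and the jar went in with only 2–6 N of force.

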